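# Set a slide against its stop, play taken up

## Robot

A 7-joint arm with a two-finger parallel gripper is mounted at the origin on a cart in front of the work surface, level with it; the furniture and walls round the work are solid. World frame = base frame: x ahead of the robot, y to its left, z up, the work surface at z = 0. Lengths are in m, angles in rad, forces in N, time in s.
With the tool pointing down it reaches from about 0.4 to 0.85 m from the base axis. Payload 10.4 kg.
Tool frame: the origin (TCP) lies on the centre line of the jaws, within the pads' length; the fingertips stand r.tip_extent ahead of it and the grasp point (between the pads) lies 3 mm ahead of it (r.tip_extent is the distance from the TCP to the fingertips, in m); z points along the fingers, y is the direction in which the jaws open and shut (so a half turn about z gives the same grasp; the last joint's range is limited). The gripper opens to 87 mm and grips with 3 to 60 N. Pads are 19 mm wide; open, the fingers measure 117 mm over their backs; the gripper's body (75 mm by 190 mm) begins 51 mm behind the grasp point.
Start: joints at [1.114, 0.332, -0.065, 1.46, 0.022, 1.35, -0.088], TCP at [0.263, -0.567, 0.245] pointing down, gripper open.
Joint ranges: [-2.6, 2.6], [-0.5, 2.12], [-1.47, 1.34], [0.16, 2.42], [-1.27, 4.41], [0.06, 2.06], [-2.6, 2.6]. Speed limits (rad/s): [2.22, 2.22, 2.79, 2.79, 3.14, 3.14, 3.14].

## Interface

Orientations are given as a unit quaternion [x, y, z, w].
In Python, from bench import r gives the robot as it stands. The module is installed in compiled form; this text tells all that it offers.
- The arm moves only by the shell command python3 -m jog 'ROWS' [FORCE]. ROWS is JSON, a list of rows, each a list of 5 numbers: the shift along the tool's x, y, z in cm, then the turn about the tool's z in rad, then the closure, from 0 (fully open) to 1 (shut). A call has exactly 10 rows; each row shifts and turns the pose as measured when the row begins, along the tool's axes as they then stand; what a row does not reach is not made up. A row lasts 1/10 s, in which the tool goes at most 50 mm and 8.59 degrees, less where a joint would pass 70% of its speed; a pose out of reach is approached as far as the arm can. A call with a gripper value outside its range is refused whole. The fingers move at their own pace and stop on an object; FORCE is the grip in N (left out, the last holds). Time passes only in rows, so rows that do not move let the fingers close, or fill a call up. It gives the time, the measured TCP pose, the force and the opening at its end, in the units of the state.
- r.read_state(): the state, without advancing time (a new reading comes with each control period).
- r.camera(name): name is "scene" or "top"; returns a dict with "pixels" (384x512x3 uint8, red, green, blue), "fx", "fy", "cx", "cy" (pixels), "k1" (the pictures are not rectified: a ray, as slopes to the right and down, at radius r is drawn at 1 + k1 r^2 times it, then the intrinsics apply), "camera_from_world" (4x4, takes a point from world to camera coordinates). Camera axes: x right, y up, looking along -z (the intrinsics and any distortion apply to the point x, -y, -z); pixel columns grow to the right and rows downward; lengths in m; the calibration is good to about 2 mm. A picture is of the moment at which its call begins. There is no depth.
- r.close_job(): hands the job in, once; it reports no verdict.
The state is a dict: "time": time; "joint_positions": joint angles; "joint_vel": joint speeds; "joint_torque": joint torques, N m; "ee_pos": TCP position; "eef_rot": TCP orientation; "ft_force": force on the tool from outside, world axes, zero at the start; "torque": the same for the moment, N m; "width": finger opening in m.
Only numpy, scipy, OpenCV 4.12 (cv2) and the standard library are available. Lean on these libraries where they do the work, as an engineer would, in place of code of your own. Each camera call takes 0.05 s, during which the arm holds its last target. There are 200 camera calls.

## Task

The carriage of the small hand slide stands past its stop pin, and its drive has some play. Draw the carriage back by the black hand post until it is clear behind the stop pin, press the stop pin fully down, then bring the carriage forward by the hand post until its nose screw bears firmly but gently on the pin, so that the play is taken up in the forward direction, and let go leaving it there. Leave the vial, the rubber stopper and the white pocket refractometer standing nearby where they are.

Things in the scene. Friction and masses are not known exactly. Their poses are not given: they have to be found in the camera images.
- slide_bed: fixed grey bed plate of the hand slide, 240 x 68 x 12 mm. Origin in its underside (2.5 mm over the worktop) under the travel line, half-way along; +x is the slide's forward direction (level), z up. Plate: x -120..120, y -30..38 mm. On its -y side, on a foot, an aluminium post (z to 78, x 46..76, y -79..-29 mm) guides the vertical stop pin, axis at x 61, y -46 mm. Heights here and below are over this underside
- travel (a joint): travel of the aluminium carriage along the bed's +x, 0 (rear end) to 0.091 m (front end); starts past the pin at 0.067 to 0.085. Below 0.018 it is clear behind the pin, which can then go down, however the screw is set; with the pin down the nose screw meets it between 0.0215 and 0.0355 (the screw is set out by an unknown 0 to 14 mm). Moved by the drive only, needs about 4 N, stays where left
- carriage: the aluminium carriage, 72 x 62 mm, top at 35 mm, with an open window in which the drive's dog plays, a small black cell holder on top, and a lug on its -y side (14 mm long, x 31..45, y -59..-25 mm) with the nose screw. Origin at bed underside level, axes as the bed's. The screw's head (14 mm across, axis y -46, z 25 mm) ends 50 to 64 mm ahead. On the pin, 3 N or more is firm, over 16 N too much
- play (a joint): position of the hand drive in its play relative to the carriage: +0.0045 m when it bears on the carriage forward (pushes it to +x), -0.0045 when it bears backward; between them it slides with about 1 N and the carriage stays still. No spring
- drive_post (a point): centre of the drive's black square hand post, 22 x 22 mm, z 44 to 80 mm, on a sled 36 x 52 mm with its top at z = 33 mm; faces square to the bed's axes. It moves with carriage + drive. It can be gripped, or pushed on its front or rear face
- stop_pin (a joint): how far the vertical stop pin is pressed, m: 0 up (starts here), 0.024 fully down, where it stops dead. It needs about 4 N, has no spring and stays where it is left
- pin_head (a point): centre of the top of the stop pin's round black head, 24 mm across and 12 mm thick, 114 mm up when raised and 90 mm when fully down; moves with the pin
- stop_plunger: the stop pin itself with its head, 11 mm in diameter with a rubber-faced foot. Origin on its axis, at the bed underside when up, 24 mm below when down; axes as the bed's
- vial_1_mid (a point): centre of a bystanding clear sample vial with white cap, 27 mm across, 58 mm high
- rubber_stopper_mid (a point): centre of a bystanding brown rubber stopper, 35 mm across, 26 mm high
- digital_refractometer_mid (a point): centre of a bystanding white pocket refractometer, 112 x 56 x 31 mm, lying flat

How it is judged:
On the way, in this order (a step that is already met when the one before it is completed fails the run):
1. the carriage is drawn back clear behind the stop pin (travel under 0.0335), the pin still up (value of joint travel below 0.0335 m and value of joint stop_pin below 0.008 m), for 0.1 s.
2. the stop pin is pressed fully down (over 0.0215) with the carriage still behind it (value of joint stop_pin above 0.0215 m and value of joint travel below 0.037 m), for 0.1 s.
3. the carriage is brought forward until it bears on the pin with more than 3 N, the play taken up forward (contact force between carriage and stop_plunger above 3 N and value of joint play above 0.0033 m and value of joint stop_pin above 0.0215 m), for 0.15 s.
At the end, for the whole second after the job is handed in: the stop pin is down (over 0.0215), the carriage rests behind it with its nose screw still touching the pin (over 0.3 N, carriage travel 0.0195 to 0.0375), at rest, and the drive is left bearing forward in its play (over +0.0033) (value of joint stop_pin above 0.0215 m and value of joint travel between 0.0195 and 0.0375 m and value of joint play above 0.0033 m and contact force between carriage and stop_plunger above 0.3 N and velocity of joint travel between -0.005 and 0.005 m/s).
It fails at once if the carriage is forced against the pin, or the pin against the carriage, with more than 16 N (contact force between carriage and stop_plunger above 16 N).
It fails at once if the vial is moved more than 15 mm (distance of vial_1_mid from where it was at the start of the episode above 0.015 m).
It fails at once if the rubber stopper is moved more than 15 mm (distance of rubber_stopper_mid from where it was at the start of the episode above 0.015 m).
It fails at once if the pocket refractometer is moved more than 15 mm (distance of digital_refractometer_mid from where it was at the start of the episode above 0.015 m).
It also fails if it takes over 48 s, if anything falls off the work surface, if the arm or the gripper's body presses on something with over 40 N, if the wrist force passes 120 N, or if a joint passes its speed limit or range.

## Working session

There is one attempt and no reset: what is moved stays moved. The work goes in short steps, Python scripts to look and compute and a shell command to move; the robot and the scene stay as the last step left them, time stands still between calls to the robot, and variables do not carry over. Pictures are saved under pics/ and viewed, about 8 in all and at most 12, crops included, and the job is handed in when it is done.

```bash
mkdir -p pics
python3 - <<'E'
from bench import r
import cv2,json
s=r.read_state(); print({k:s[k] for k in('time','ee_pos','eef_rot','width','ft_force')},r.tip_extent)
for n in('scene','top'):
    c=r.camera(n); cv2.imwrite(f'pics/{n}0.png',cv2.resize(c['pixels'][:,:,::-1],(768,576),interpolation=cv2.INTER_CUBIC))
    print(n,c['fx'],c['fy'],c['cx'],c['cy'],c['k1'],c['camera_from_world'])
E
```

```text
{'time': 0.0, 'ee_pos': array([ 0.26254547, -0.56679835,  0.24375423]), 'eef_rot': array([ 9.76568090e-01,  2.15207520e-01, -1.75213643e-04, -6.76142244e-04]), 'width': 0.08720407620768252, 'ft_force': array([-0.18642105, -0.06541184,  1.21803632])} 0.022
scene 480.0642112219365 480.0642112219365 261.7769287742887 186.48201832404453 -0.08477644618093633 [[ 0.74348534 -0.66835137  0.0231515  -0.27321964]
 [ 0.38942429  0.46082692  0.7974881  -0.28610239]
 [-0.5436711  -0.58390496  0.60289032 -0.81206888]
 [ 0.          0.          0.          1.        ]]
top 436.45640726816896 436.45640726816896 258.4452798643815 188.05996783028704 -0.14542120527976346 [[-0.02700247 -0.999446    0.0194564   0.09453611]
 [ 0.9897848  -0.02400565  0.14053392 -0.44832438]
 [-0.139989    0.02305241  0.98988467 -1.06741501]
 [ 0.          0.          0.          1.        ]]
```

View pics/scene0.png

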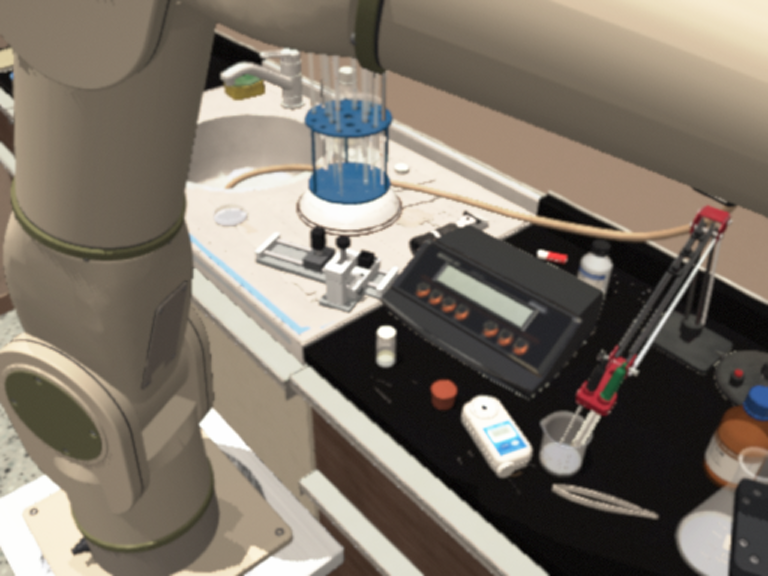

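View pics/top0.png

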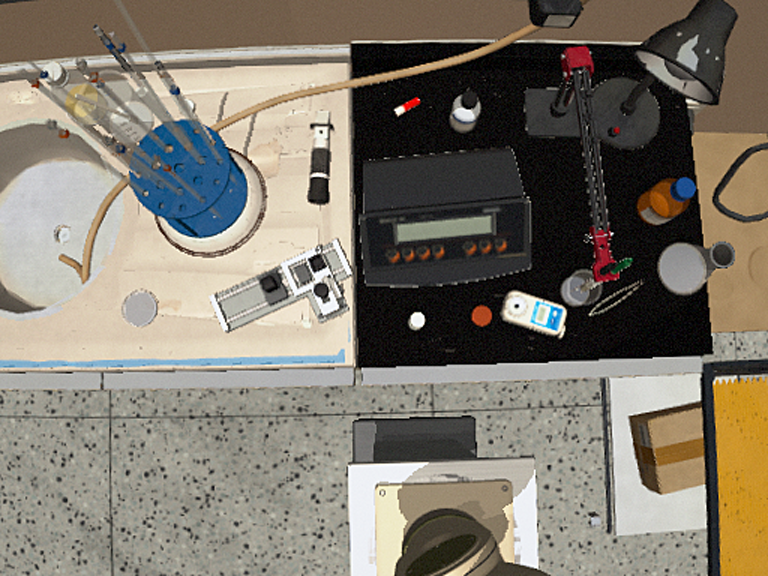

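The scene view shows the slide at about (330,265) with the pin post in front of it. The top view shows the bed from (215,310) to (345,260), post at (270,285), pin head at (321,292) and the vial at (417,320). All the bystanders are well to the right. Next I'll zoom in on the top view.

```bash
cat > h.py <<'E'
import numpy as np,cv2
from bench import r
from scipy.spatial.transform import Rotation as R
def proj(c,P):
    T=np.array(c['camera_from_world']);p=np.atleast_2d(P)@T[:3,:3].T+T[:3,3]
    s=np.c_[p[:,0]/-p[:,2],-p[:,1]/-p[:,2]]; s=s*(1+c['k1']*(s**2).sum(1,keepdims=True))
    return s*c['fx']+[c['cx'],c['cy']]
def at_z(c,uv,z):
    K=np.array([[c['fx'],0,c['cx']],[0,c['fy'],c['cy']],[0,0,1.]])
    # invert radial by iteration
    d=(np.array(uv,float)-[c['cx'],c['cy']])/c['fx'];s=d.copy()
    for _ in range(30): s=d/(1+c['k1']*(s@s))
    T=np.array(c['camera_from_world']);D=T[:3,:3].T@np.array([s[0],-s[1],-1]);C=-T[:3,:3].T@T[:3,3]
    return C+D*(z-C[2])/D[2]
def crop(c,x0,y0,w,h,k,name):
    cv2.imwrite(name,cv2.resize(c['pixels'][y0:y0+h,x0:x0+w,::-1],None,fx=k,fy=k,interpolation=cv2.INTER_CUBIC))
E
python3 - <<'E'
from h import *
c=r.camera('top'); crop(c,135,150,110,80,7,'pics/t1.png')
c=r.camera('scene'); crop(c,160,140,120,80,6,'pics/s1.png')
E
```

```text
(no output)
```

View pics/t1.png

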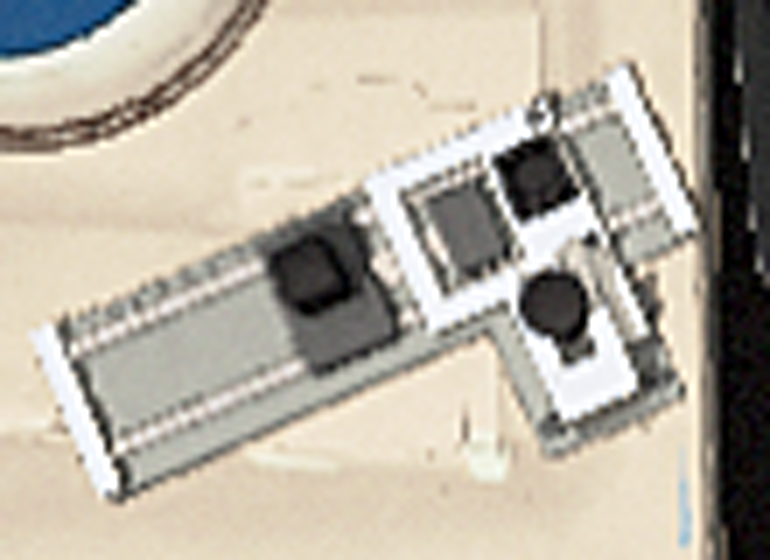

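View pics/s1.png

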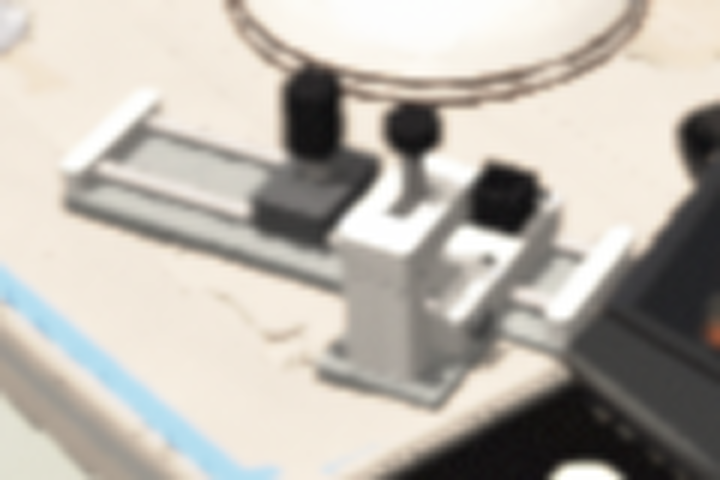

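The top crop shows the post top at about (300,268), the pin head at (555,303) and the end-cap corners at (38,330), (110,500), (695,230) and (628,65). In the scene crop the post top is at (312,78) and the pin head at (413,125).

```bash
cat > fit.py <<'E'
from h import *
from scipy.optimize import least_squares
t=r.camera('top');s=r.camera('scene')
pt=lambda u,v:(u/7+135-.43,v/7+150-.43)
ps=lambda u,v:(u/6+160-.42,v/6+140-.42)
O=[(t,pt(555,303),(61,-46,114)),(s,ps(413,122),(61,-46,110)),
(t,pt(38,330),(-120,38,22)),(t,pt(110,500),(-120,-30,22)),(t,pt(695,230),(120,-30,22)),(t,pt(628,65),(120,38,22)),
(t,pt(300,268),('p',0,80)),(s,ps(312,115),('p',0,62))]
def res(q,full=False):
    a=q[2];out=[]
    for c,uv,P in O:
        P=np.array([q[3]*1000 if P[0]=='p' else P[0],P[1],P[2]],float)/1000
        W=np.array([q[0]+np.cos(a)*P[0]-np.sin(a)*P[1],q[1]+np.sin(a)*P[0]+np.cos(a)*P[1],P[2]+.0025])
        out.append(proj(c,W)[0]-uv)
    return np.array(out) if full else np.ravel(out)
q=least_squares(res,[.5,.3,-1.2,-.03],loss='soft_l1').x
print(q.round(4));print(res(q,True).round(1))
a=q[2]
w=lambda x,y:(q[0]+np.cos(a)*x-np.sin(a)*y,q[1]+np.sin(a)*x+np.cos(a)*y)
print('pin',w(.061,-.046),'post',w(q[3],0))
print('direct top pin',at_z(t,O[0][1],.1165),'post',at_z(t,O[6][1],.0825))
E
python3 fit.py
```

```text
[ 0.4496  0.2631 -1.168  -0.0132]
[[-0.2 -0.6]
 [-0.3  0.8]
 [-1.7 -0.3]
 [-1.7 -0.2]
 [ 1.5 -0.7]
 [ 0.2 -1. ]
 [ 1.4  1.7]
 [-0.9  1.1]]
pin (np.float64(0.43114219130727094), np.float64(0.18891175575286423)) post (np.float64(0.4443584008199694), np.float64(0.27524927944560496))
direct top pin [0.42977389 0.18843219 0.1165    ] post [0.44849021 0.27861342 0.0825    ]
```

Run:
```python
from h import *
t=r.camera('top');s=r.camera('scene')
for n,u,v in(('clamp',605,270),('clampend',630,265),('topclamp',578,60),('lamp',690,60),('flask',680,270)):
    print(n,[at_z(t,(u/1.5,v/1.5),z)[:2].round(3) for z in(0,.1,.2,.3)])
for n,u,v in(('clamp s',600,395),('topclamp s',712,222)):
    print(n,[at_z(s,(u/1.5,v/1.5),z)[:2].round(3) for z in(0,.1,.2,.3)])
for n,u,v in(('rack base',212,203),('tube top L',45,80)): print(n,[at_z(t,(u/1.5,v/1.5),z)[:2].round(3) for z in(0,.1,.2,.3)])
```

```text
clamp [array([ 0.467, -0.303]), array([ 0.452, -0.266]), array([ 0.437, -0.229]), array([ 0.422, -0.193])]
clampend [array([ 0.475, -0.35 ]), array([ 0.459, -0.309]), array([ 0.443, -0.268]), array([ 0.427, -0.227])]
topclamp [array([ 0.869, -0.288]), array([ 0.818, -0.252]), array([ 0.766, -0.217]), array([ 0.715, -0.181])]
lamp [array([ 0.876, -0.516]), array([ 0.824, -0.46 ]), array([ 0.772, -0.404]), array([ 0.72 , -0.348])]
flask [array([ 0.464, -0.445]), array([ 0.449, -0.395]), array([ 0.434, -0.346]), array([ 0.419, -0.296])]
clamp s [array([ 0.569, -0.21 ]), array([ 0.473, -0.254]), array([ 0.377, -0.297]), array([ 0.281, -0.341])]
topclamp s [array([ 1.124, -0.086]), array([ 0.951, -0.147]), array([ 0.779, -0.207]), array([ 0.606, -0.268])]
rack base [array([0.604, 0.389]), array([0.576, 0.364]), array([0.549, 0.339]), array([0.521, 0.314])]
tube top L [array([0.859, 0.724]), array([0.809, 0.669]), array([0.759, 0.614]), array([0.708, 0.559])]
```

```bash
python3 -m jog '[[3,-3,0,0.03,0],[3,-3,0,0,0],[3,-3,0,0,0],[3,-3,0,0,0],[3,-3,0,0,0],[3,-3,0,0,0],[3,-3,0,0,0],[3,-3,0,0,0],[3,-3,0,0,0],[3,-3,0,0,0]]' 20
```

```text
time: 1.4
ee_pos: [0.4224, -0.1642, 0.2434]
eef_rot: [0.981, 0.194, -0.0, 0.002]
ft_force: [0.3, -1.1, 0.2]
width: 0.0877
```

```bash
python3 -m jog '[[1.9,-4,0,-0.012,0.4],[1.9,-4,0,0,0.4],[1.9,-4,0,0,0.4],[1.9,-4,0,0,0.4],[1.9,-4,0,0,0.4],[1.9,-4,0,0,0.4],[1.9,-4,0,0,0.4],[1.9,-4,0,0,0.4],[1.9,-4,0,0,0.4],[1.9,-4,0,0,0.4]]'
python3 - <<'E'
from h import *
t=r.camera('top');s=r.camera('scene')
a=cv2.resize(s['pixels'][90:220,140:300,::-1],None,fx=3.7,fy=3.7,interpolation=cv2.INTER_CUBIC)
cv2.imwrite('pics/s2.png',a)
E
```

```text
time: 2.4
ee_pos: [0.4404, 0.296, 0.244]
eef_rot: [0.98, 0.199, 0.004, 0.004]
ft_force: [1.1, -0.8, -0.2]
width: 0.0524
```

View pics/s2.png

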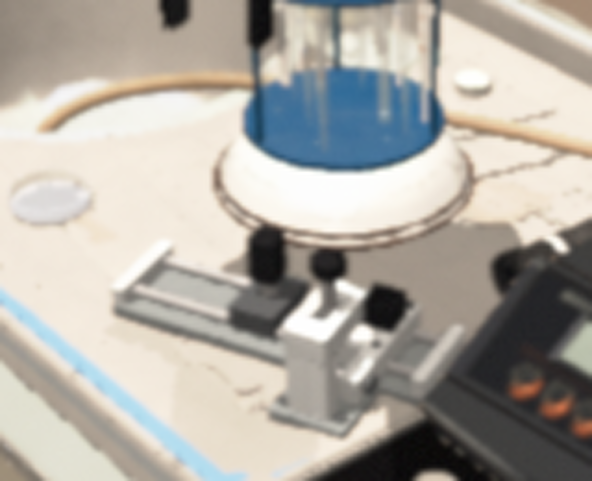

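```bash
python3 -m jog '[[-0.1,1.9,0,0,0.4],[0,0,3,0,0.4],[0,0,3,0,0.4],[0,0,2,0,0.4],[0,0,2,0,0.4],[0,0,1.5,0,0.4],[0,0,1.5,0,0.4],[0,0,1,0,0.4],[0,0,1,0,0.4],[0,0,1,0,0.4]]'
python3 - <<'E'
from h import *
t=r.camera('top');s=r.camera('scene')
a=cv2.resize(s['pixels'][120:220,160:280,::-1],None,fx=5,fy=5,interpolation=cv2.INTER_CUBIC)
cv2.imwrite('pics/s3.png',a)
E
```

```text
time: 3.5
ee_pos: [0.4487, 0.2816, 0.0791]
eef_rot: [0.979, 0.204, 0.006, 0.002]
ft_force: [0.4, 0.2, -0.8]
width: 0.0521
```

View pics/s3.png

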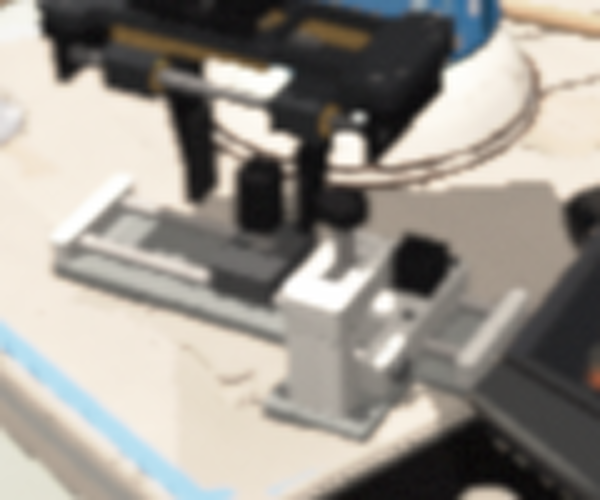

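Fingers at x≈205 and x≈310 straddle the post (x≈258). The long body axis lies along the jaws. Now I'll draw it back.

```bash
python3 -m jog '[[0,-0.8,0,0,0.4],[0,-0.8,0,0,0.4],[0,-0.5,0,0,0.4],[0,-0.5,0,0,0.4],[0,-0.6,0,0,0.4],[0,-0.6,0,0,0.4],[0,-0.6,0,0,0.4],[0,-0.6,0,0,0.4],[0,-0.6,0,0,0.4],[0,-0.6,0,0,0.4]]'
```

```text
time: 4.6
ee_pos: [0.4231, 0.3402, 0.0787]
eef_rot: [0.979, 0.202, 0.006, 0.005]
ft_force: [0.4, -3.8, -1.2]
width: 0.0521
```

```bash
python3 -m jog '[[0,-0.5,0,0,0.4],[0,-0.5,0,0,0.4],[0,-0.5,0,0,0.4],[0,-0.5,0,0,0.4],[0,-0.3,0,0,0.4],[0,0,0,0,0.4],[0,0,0,0,0.4],[0,0.5,0,0,0.4],[0,0.5,0,0,0.4],[0,0,0,0,0.4]]'
python3 - <<'E'
from h import *
t=r.camera('top');s=r.camera('scene')
a=cv2.resize(s['pixels'][120:220,160:280,::-1],None,fx=5,fy=5,interpolation=cv2.INTER_CUBIC)
cv2.imwrite('pics/s4.png',a)
E
```

```text
time: 5.6
ee_pos: [0.4168, 0.3554, 0.0793]
eef_rot: [0.979, 0.203, 0.006, 0.004]
ft_force: [-0.6, -0.3, 0.3]
width: 0.0524
```

View pics/s4.png

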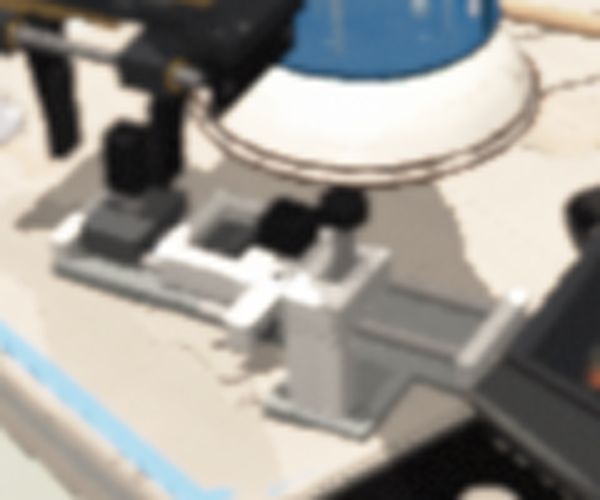

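The sled is near the rear end and the lug at about (240,320) is behind the pin post. I'll estimate the travel from the carriage's rear corner at about (157,262).

Run:
```python
from h import *
s=r.camera('scene');q=[.4496,.2631,-1.168];a=q[2]
def w(x,y,z): return np.array([q[0]+np.cos(a)*x-np.sin(a)*y,q[1]+np.sin(a)*x+np.cos(a)*y,z+.0025])
f=lambda *P:((proj(s,w(*P))[0]-[160,120]+.4)*5).round()
print('pin',f(.061,-.046,.108),'bed rear corner',f(-.12,-.03,.012),'bed front -y',f(.12,-.03,.012))
for tr in(0,.01,.02,.03):
    o=tr-.03; print(tr,'rear-y',f(o-.036,-.031,.035),'lug rear',f(o+.031,-.059,.035),'lug front',f(o+.045,-.059,.035))
```

```text
pin [343. 209.] bed rear corner [ 48. 259.] bed front -y [472. 391.]
0 rear-y [134. 251.] lug rear [222. 318.] lug front [247. 325.]
0.01 rear-y [151. 256.] lug rear [240. 323.] lug front [266. 331.]
0.02 rear-y [168. 261.] lug rear [258. 329.] lug front [284. 337.]
0.03 rear-y [186. 267.] lug rear [277. 335.] lug front [303. 343.]
```

```bash
python3 -m jog '[[0,-0.5,0,0,0.4],[0,-0.5,0,0,0.4],[0,-0.2,0,0,0.4],[0,-0.2,0,0,0.4],[0,-0.2,0,0,0.4],[0,0,0,0,0.4],[0,0,0,0,0.4],[0,0,0,0,0.4],[0,0,0,0,0.4],[0,0,0,0,0.4]]'
```

```text
time: 6.75
ee_pos: [0.4138, 0.3628, 0.0785]
eef_rot: [0.98, 0.2, 0.006, 0.014]
ft_force: [0.5, -2.5, 1.6]
width: 0.0523
```

```bash
python3 -m jog '[[0,0.8,0,0,0.4],[0,0,-2.2,0,0.4],[0,0,-2.2,0,0.4],[0,0,-2.2,0,0.4],[0,0,-2.2,0,1],[-1.3,4,0,0,1],[-1.3,4,0,0,1],[-1.3,4,0,0,1],[-1.3,4,0,0,1],[0,0,0,0,1]]'
python3 - <<'E'
from h import *
t=r.camera('top');s=r.camera('scene')
a=cv2.resize(s['pixels'][120:220,160:280,::-1],None,fx=4,fy=4,interpolation=cv2.INTER_CUBIC)
b=cv2.resize(t['pixels'][140:240,140:240,::-1],None,fx=4,fy=4,interpolation=cv2.INTER_CUBIC)[:400]
cv2.imwrite('pics/s5.png',np.hstack([a,b])[:,:800])
E
```

```text
time: 7.75
ee_pos: [0.4297, 0.1869, 0.1731]
eef_rot: [0.979, 0.204, 0.006, 0.009]
ft_force: [0.9, 0.2, -0.6]
width: 0.0117
```

View pics/s5.png

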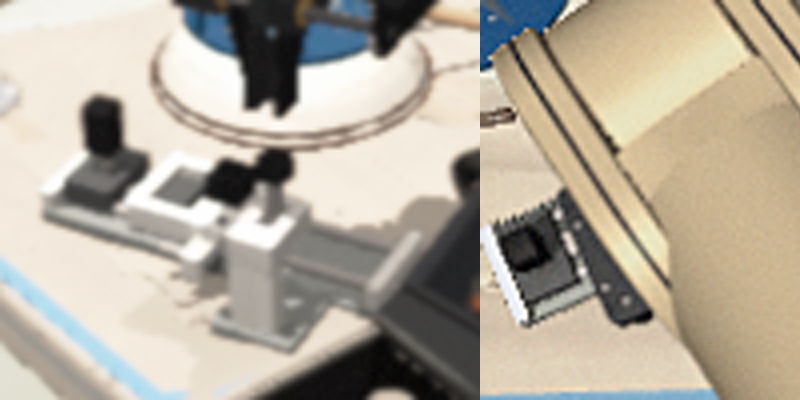

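Closed fingers are at x≈272, over the pin head at (275,163). The carriage is behind. I'll press now.

```bash
python3 -m jog '[[0,0,1.5,0,1],[0,0,1.2,0,1],[0,0,0.6,0,1],[0,0,0.5,0,1],[0,0,0.4,0,1],[0,0,0.4,0,1],[0,0,0.4,0,1],[0,0,0.4,0,1],[0,0,0.2,0,1],[0,0,0,0,1]]'
```

```text
time: 8.85
ee_pos: [0.4294, 0.197, 0.1156]
eef_rot: [0.978, 0.211, 0.008, 0.006]
ft_force: [-0.2, -0.8, 0.9]
width: 0.0002
```

```bash
python3 -m jog '[[0,0,0.2,0,1],[0,0,0.2,0,1],[0,0,0.2,0,1],[0,0,0.2,0,1],[0,0,0.2,0,1],[0,0,0.2,0,1],[0,0,0.2,0,1],[0,0,0.2,0,1],[0,0,0.2,0,1],[0,0,0.2,0,1]]'
python3 - <<'E'
from h import *
s=r.camera('scene')
cv2.imwrite('pics/s6.png',cv2.resize(s['pixels'][120:220,160:280,::-1],None,fx=5,fy=5,interpolation=cv2.INTER_CUBIC))
E
```

```text
time: 9.85
ee_pos: [0.4298, 0.1976, 0.1146]
eef_rot: [0.978, 0.21, 0.007, 0.015]
ft_force: [-12.9, -8.6, 32.7]
width: 0.0004
```

View pics/s6.png

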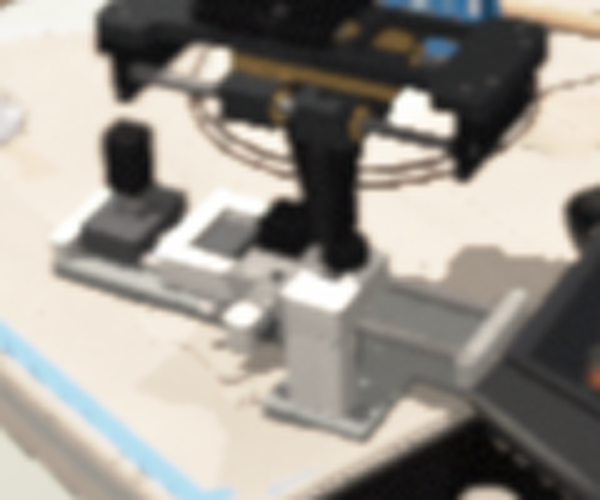

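Head top is flush with the guide post region, with the fingertips at z=0.0926 and 33 N, so the pin is fully down. The post top is at (130,130). I'll lift and go back over the post.

```bash
python3 -m jog '[[0,0,-2.5,0,1],[0,0,-2.5,0,1],[1.3,-3.5,0,0.02,0.4],[1.3,-3.5,0,0,0.4],[1.3,-3.5,0,0,0.4],[1.3,-3.5,0,0,0.4],[0,0,0,0,0.4],[0,0,0,0,0.4],[0,0,0,0,0.4],[0,0,0,0,0.4]]'
```

```text
time: 10.9
ee_pos: [0.4225, 0.3526, 0.1628]
eef_rot: [0.98, 0.197, 0.009, 0.014]
ft_force: [0.0, -0.7, 0.5]
width: 0.0505
```

```bash
python3 -m jog '[[-0.4,0.2,0,0,0.4],[0,0,1.5,0,0.4],[0,0,1.5,0,0.4],[0,0,1.2,0,0.4],[0,0,1,0,0.4],[0,0,1,0,0.4],[0,0,1,0,0.4],[0,0,1,0,0.4],[0,0,0,0,0.4],[0,0,0,0,0.4]]'
python3 - <<'E'
from h import *
s=r.camera('scene')
cv2.imwrite('pics/s7.png',cv2.resize(s['pixels'][120:220,150:270,::-1],None,fx=5,fy=5,interpolation=cv2.INTER_CUBIC))
E
```

```text
time: 11.9
ee_pos: [0.4221, 0.3429, 0.0723]
eef_rot: [0.981, 0.195, 0.008, 0.015]
ft_force: [-0.4, 0.2, 0.7]
width: 0.0523
```

View pics/s7.png

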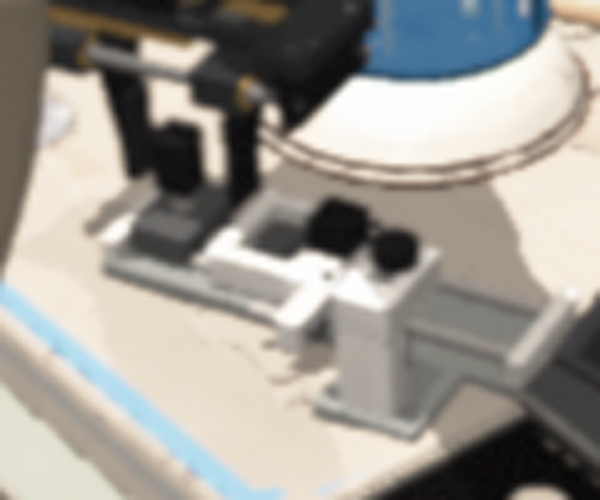

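Pin head is down at (393,250). The fingers, at x≈145 and x≈222, straddle the post (158–203). Pushing forward now.

```bash
python3 -m jog '[[0,0.2,0,0,0.4],[0,0.2,0,0,0.4],[0,0.2,0,0,0.4],[0,0.2,0,0,0.4],[0,0.2,0,0,0.4],[0,0.2,0,0,0.4],[0,0.2,0,0,0.4],[0,0.2,0,0,0.4],[0,0.2,0,0,0.4],[0,0.2,0,0,0.4]]'
```

```text
time: 12.95
ee_pos: [0.4303, 0.3252, 0.0748]
eef_rot: [0.981, 0.195, 0.009, 0.013]
ft_force: [-0.5, 4.4, -2.6]
width: 0.0522
```

```bash
python3 -m jog '[[0,0.1,0,0,0.4],[0,0.1,0,0,0.4],[0,0.1,0,0,0.4],[0,0.1,0,0,0.4],[0,0.1,0,0,0.4],[0,0.1,0,0,0.4],[0,0.1,0,0,0.4],[0,0.1,0,0,0.4],[0,0.1,0,0,0.4],[0,0.1,0,0,0.4]]'
```

```text
time: 13.95
ee_pos: [0.434, 0.3164, 0.0751]
eef_rot: [0.981, 0.196, 0.009, 0.012]
ft_force: [0.1, 4.5, -4.1]
width: 0.052
```

```bash
python3 -m jog '[[0,0.1,0,0,0.4],[0,0.1,0,0,0.4],[0,0.1,0,0,0.4],[0,0.1,0,0,0.4],[0,0.1,0,0,0.4],[0,0.1,0,0,0.4],[0,0.1,0,0,0.4],[0,0.1,0,0,0.4],[0,0.1,0,0,0.4],[0,0.1,0,0,0.4]]'
```

```text
time: 14.95
ee_pos: [0.4381, 0.3063, 0.0754]
eef_rot: [0.981, 0.196, 0.009, 0.012]
ft_force: [-0.6, 4.2, -3.0]
width: 0.0521
```

```bash
python3 -m jog '[[0,0.07,0,0,0.4],[0,0.07,0,0,0.4],[0,0.07,0,0,0.4],[0,0.07,0,0,0.4],[0,0.07,0,0,0.4],[0,0.07,0,0,0.4],[0,0.07,0,0,0.4],[0,0.07,0,0,0.4],[0,0.07,0,0,0.4],[0,0.07,0,0,0.4]]'
```

```text
time: 15.95
ee_pos: [0.4411, 0.2992, 0.0756]
eef_rot: [0.981, 0.196, 0.009, 0.012]
ft_force: [-0.6, 3.8, -2.9]
width: 0.0526
```

```bash
python3 -m jog '[[0,0.07,0,0,0.4],[0,0.07,0,0,0.4],[0,0.07,0,0,0.4],[0,0.07,0,0,0.4],[0,0.07,0,0,0.4],[0,0.07,0,0,0.4],[0,0.07,0,0,0.4],[0,0.07,0,0,0.4],[0,0.07,0,0,0.4],[0,0.07,0,0,0.4]]'
```

```text
time: 16.95
ee_pos: [0.4431, 0.2942, 0.0758]
eef_rot: [0.98, 0.196, 0.009, 0.011]
ft_force: [-0.2, 7.2, -4.5]
width: 0.0524
```

```bash
python3 -m jog '[[0,0.07,0,0,0.4],[0,0.07,0,0,0.4],[0,0.07,0,0,0.4],[0,0.07,0,0,0.4],[0,0.08,0,0,0.4],[0,0.08,0,0,0.4],[0,0.08,0,0,0.4],[0,0.08,0,0,0.4],[0,0.08,0,0,0.4],[0,0.08,0,0,0.4]]'
```

```text
time: 17.95
ee_pos: [0.4433, 0.294, 0.0756]
eef_rot: [0.98, 0.199, 0.01, 0.005]
ft_force: [-0.3, 7.4, -4.9]
width: 0.0526
```

```bash
python3 -m jog '[[0,0.1,0,0,0.4],[0,0.1,0,0,0.4],[0,0.1,0,0,0.4],[0,0.11,0,0,0.4],[0,0.11,0,0,0.4],[0,0.11,0,0,0.4],[0,0.12,0,0,0.4],[0,0.12,0,0,0.4],[0,0.12,0,0,0.4],[0,0.12,0,0,0.4]]'
```

```text
time: 18.95
ee_pos: [0.4432, 0.2936, 0.0756]
eef_rot: [0.979, 0.203, 0.01, -0.004]
ft_force: [-0.3, 9.4, -5.4]
width: 0.0526
```

```bash
python3 -m jog '[[0,0.13,0,0,0.4],[0,0.13,0,0,0.4],[0,0.14,0,0,0.4],[0,0.14,0,0,0.4],[0,0.15,0,0,0.4],[0,0.15,0,0,0.4],[0,0.16,0,0,0.4],[0,0.16,0,0,0.4],[0,0.16,0,0,0.4],[0,0.16,0,0,0.4]]'
```

```text
time: 19.95
ee_pos: [0.4432, 0.2934, 0.0756]
eef_rot: [0.978, 0.209, 0.01, -0.014]
ft_force: [-1.1, 11.1, -6.4]
width: 0.0524
```

```bash
python3 -m jog '[[0,-0.1,0,0,0.4],[0,-0.2,0,0,0.4],[0,-0.4,0,0,0.4],[0,-0.5,0,0,0.4],[0,0,0,0,0.4],[0,0,-1,0,0.4],[0,0,-2,0,0.4],[0,0,-2,0,0.4],[0,0,-3,0,0.4],[0,0,-3,0,0.4]]'
python3 - <<'E'
from h import *
s=r.camera('scene')
cv2.imwrite('pics/s8.png',cv2.resize(s['pixels'][120:220,150:270,::-1],None,fx=5,fy=5,interpolation=cv2.INTER_CUBIC))
E
```

```text
time: 20.95
ee_pos: [0.4353, 0.298, 0.1883]
eef_rot: [0.978, 0.209, 0.007, -0.011]
ft_force: [0.7, 0.1, -0.5]
width: 0.0521
```

View pics/s8.png

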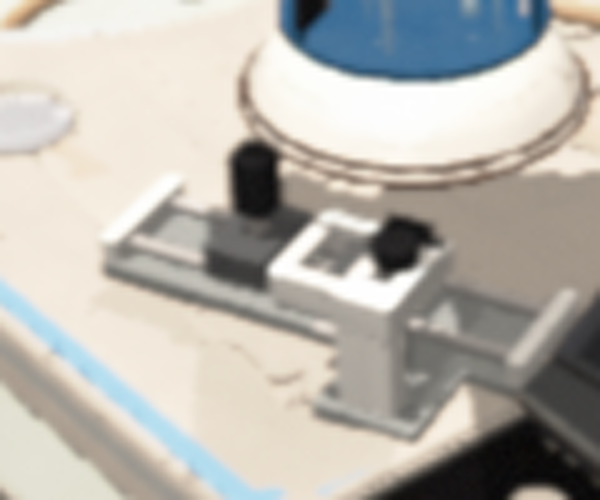

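The pin head is down at (395,250) and the carriage is up against the guide post. To check the play I'll measure how far the post and the cell holder each shifted between s7 and s8.

Run:
```python
from h import *
A=cv2.imread('pics/s7.png');B=cv2.imread('pics/s8.png')
def m(x0,y0,x1,y1,A=A,B=B):
    R_=cv2.matchTemplate(B,A[y0:y1,x0:x1],cv2.TM_CCOEFF_NORMED);_,v,_,l=cv2.minMaxLoc(R_);return (l[0]-x0,l[1]-y0,round(v,2))
print('sled/post base',m(130,195,215,265),m(155,140,205,205),'carriage rear/window',m(200,225,290,300),m(240,215,310,260),'static',m(320,330,430,430))
q=[.4496,.2631,-1.168];a=q[2];s=r.camera('scene')
w=lambda x,y,z: np.array([q[0]+np.cos(a)*x-np.sin(a)*y,q[1]+np.sin(a)*x+np.cos(a)*y,z+.0025])
f=lambda *P:proj(s,w(*P))[0]*5
print('px/mm post',(f(-.045,0,.06)-f(-.085,0,.06))/40,'sled',(f(-.045,-.02,.025)-f(-.085,-.02,.025))/40,'carr',(f(.0,-.03,.03)-f(-.04,-.03,.03))/40)
```

```text
sled/post base (69, 17, 0.82) (79, 24, 0.94) carriage rear/window (64, 18, 0.87) (54, 18, 0.83) static (0, 0, 0.79)
px/mm post [1.71808967 0.49900538] sled [1.70422396 0.51900182] carr [1.7624946  0.53828057]
```

```bash
python3 -c "
from bench import r
r.close_job(); print(r.read_state()['time'])"
```

```text
the job is handed in; nothing more can be done
the job is handed in; nothing more can be done
```

I drew the carriage back by the hand post, pressed the stop pin fully down, and brought the carriage forward until its nose screw bore on the pin. I then let go backwards and lifted clear. The job was handed in at about 21 s of the 48 s allowed, and no verdict was reported.

**Drawing back:** The carriage seems to have gone all the way to its rear end, because it would not move for the last 8 mm or so of the pull. In the camera image its rear corner put the travel anywhere from 0.003 to 0.013 m, still well below the 0.018 m needed.

**Stop pin:** It stopped dead with the fingertips at z = 0.0926 m, against 0.0925 m for fully down, under 33 N. The later pictures still show it down. The tool drifted about 10 mm sideways while pressing.

**Bearing on the pin:** The final push along the slide was about 10.6 N, against about 4 N to move the carriage. That leaves roughly 6.5 N on the pin, inside the 3 to 16 N range. I could not measure this contact directly, nor what remained after letting go.

**Play:** Comparing pictures, the post moved 46 mm forward and the carriage 36.4 mm. The 9.6 mm difference matches the full 9 mm of play, so the drive bears forward.

**Thinnest margin:** The final travel comes out near 0.036 m, assuming the rear end was reached. That is close to the 0.0375 m upper limit and slightly past the nominal 0.0355 m contact, within my measuring error and the give of the rubber foot.

**Bystanders:** I never worked near the vial, stopper or refractometer, but I did not re-measure their positions at the end.

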